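Feel out the guide block with the full gap

ROBOT

A 6-joint arm with a two-finger parallel gripper is mounted at the origin on the work surface. World frame = base frame: x ahead of the robot, y to its left, z up, the work surface at z = 0. Lengths are in m, angles in rad, forces in N, time in s.
With the tool pointing down it reaches from about 0.35 to 0.725 m from the base axis. Payload 4.3 kg.
Tool frame: the origin (TCP) lies midway between the tips of the shut fingers; the grasp point (between the pads) lies 19 mm behind it; z points along the fingers, y is the line along which they close (so a half turn about z gives the same grasp; the last joint's range is limited). The gripper opens to 85 mm and grips with 20 to 120 N. Pads are 22 mm wide; open, the fingers measure 114 mm over their backs; the gripper's body (76 mm by 85 mm) begins 54 mm behind the grasp point. The pads swing forward as they close: fully open they stand 13 mm farther back than shut.
Start: joints at [-1.441, 0.377, 0.081, 1.274, 0, 1.46], TCP at [0.137, -0.559, 0.231] pointing down, gripper open.
Joint ranges: [-2.72, 2.72], [-0.84, 1.66], [-1.02, 1.22], [-1.77, 2.12], [-1.37, 1.28], [-3.14, 3.14]. Speed limits (rad/s): [2.57, 2.57, 3.14, 3.14, 3.14, 3.14].

INTERFACE

Orientations are given as a rotation vector (axis times angle).
In Python, from rig import bot gives the robot as it stands. The module is installed in compiled form; this text tells all that it offers.
- The arm moves only by the tool send_rows, never from a script. Its argument "motion" is a list of rows, each a list of 3 entries, a list of its own where there are three numbers: the shift along the tool's x, y, z in m, then the turn about the tool's z in rad, then the closure, from -1 (fully open) to 1 (shut). A call has exactly 8 rows; each row shifts and turns the commanded pose from where the row before left it, along the tool's axes as they then stand; what a row does not reach is not made up. A row lasts 1/8 s, in which the tool goes at most 62.5 mm and 10.7 degrees, less where a joint would pass 70% of its speed; a pose out of reach is approached as far as the arm can. A call is refused whole if a number of a shift passes 0.0625 or a number of a turn 0.188, either way. A call with a gripper value outside its range is refused whole. The fingers move at their own pace and stop on an object; the grip force is fixed at half the most. Time passes only in rows, so rows that do not move let the fingers close, or fill a call up. It gives the time, the measured TCP pose, the force, the opening and the grip force at its end, in the units of the state.
- bot.sense(): the state, without advancing time (a new reading comes with each control period).
- bot.get_image(name): name is "scene" or "top" or "wrist"; returns (picture, depth): 420x560x3 uint8, red, green, blue; 420x560 float32, m along the optical axis (not along the pixel's ray), 0 where there is no reading.
- bot.get_calibration(name): a dict with "vfov" (degrees; the focal length in pixels is half the picture's height over the tangent of half this angle, whatever the lens; pixels are square), "cx", "cy" (the principal point, pixels), "origin" and "rotation" of the camera in the world. Camera axes: x right, y up, looking along -z (the intrinsics and any distortion apply to the point x, -y, -z); pixel columns grow to the right and rows downward; lengths in m; the calibration is good to about 2 mm. A picture is of the moment at which its call begins: read the wrist's pose just before it. get_calibration takes no time and is no camera call; for the wrist camera it gives the pose at the moment of the call.
- bot.finish_job(): hands the job in; it is judged then, once.
The state is a dict: "clock": time; "joint_positions": joint angles; "dq": joint speeds; "joint_torque": joint torques, N m; "tcp_pos": TCP position; "tool_rot": TCP orientation; "force": force on the tool from outside, world axes, zero at the start; "ft_torque": the same for the moment, N m; "opening": opening from 0.0 (shut) to 1.0 (fully open); "gripper_force": force on a finger pad.
Only numpy, scipy, OpenCV 4.12 (cv2) and the standard library are available. Lean on these libraries where they do the work, as an engineer would, in place of code of your own. Each camera call takes 0.05 s, during which the arm holds its last target. There are 200 camera calls.

TASK

Three slotted guide blocks for the faceting machine are bolted to the test plate, and only one has a gap that takes the steel feeler gauge all the way down; the other two look the same but are too tight inside. Take the feeler from its wooden holder, feel out gently which gap it fits, never forcing it where it jams and never dropping it, and leave it standing released and fully home in that gap, with the other things on the bench left where they are.

Things in the scene. Friction and masses are not known exactly. Their poses are not given: they have to be found in the camera images.
- feeler_handle (a point): Centre of the black handle of the feeler gauge (loose, 0.06 to 0.13 kg). Handle 28 mm along x, 20 mm along y, 44 mm along z; below it a flat steel blade 24 mm along x, 5 mm thick along y, 58 mm long. z points up out of the blade; at the start the feeler stands upright in its holder.
- feeler_tip (a point): Middle of the lower end of the feeler's blade, 80 mm below the handle centre; same axes as the handle.
- holder: Wooden holder block, 70 x 70 x 45 mm, fixed, origin under its centre; the feeler stands upright in a slot 30 mm long in x, 9 mm in y, 37 mm deep in its top.
- plate: Aluminium test plate, 90 mm along x, 270 mm along y, 12 mm thick, fixed, origin under its centre. It carries three outwardly equal dark steel blocks, each 50 mm along x, 48 mm along y, 55 mm high, 85 mm apart along y. Each has a gap open at the top, 34 mm long in x, closed at its ends. Which block is the good one changes.
- bay_left (a point): Nominal centre of the left (+y) gap, at its block's top face (67 mm above the table); x along the gap, y across, z up. Bolted down by eye: the gap's true middle lies up to 4 mm to either side along y. All gaps: a funnel narrows from 25 mm to 7 mm (in y) over the first 16 mm of depth.
- bay_mid (a point): Nominal centre of the middle gap, at its block's top face (67 mm above the table); x along the gap, y across, z up. Bolted down by eye: the gap's true middle lies up to 4 mm to either side along y. Good block: 7 mm wide down to its floor, 50 mm deep, where the blade is fully home.
- bay_right (a point): Nominal centre of the right (-y) gap, at its block's top face (67 mm above the table); x along the gap, y across, z up. Bolted down by eye: the gap's true middle lies up to 4 mm to either side along y. Tight blocks: below the funnel 7 mm wide, then 3 mm from a ledge 24 mm deep in one, 36 mm in the other; there the blade jams.
- glue: Bystander: white glue bottle with a red cap, 48 mm across, 110 mm high, origin under its centre.
- lap: Bystander: small spare lap, an aluminium disc with a hole, 100 mm across, 12 mm thick, lying flat, origin under its centre.
- jar: Bystander: amber jar with a metal lid, 56 mm across, 55 mm high, origin under its centre.
There are look-alikes about, which are no part of the job. There is more than one size of the part that bears feeler_handle; the job needs the largest.

How it is judged:
On the way:
1. the feeler is drawn clear of its holder (z of feeler_tip in the frame of holder above 0.055 m), for 0.2 s.
At the end, for the whole second after the job is handed in: The feeler stands at rest, upright within 0.12 rad, in one of the three gaps with its blade's end at least 45 mm below the block's top (only the good block lets it down there; its floor is at 50 mm), within 14 mm along and 10 mm across of the bay point, released (((x of feeler_tip in the frame of bay_left between -0.014 and 0.014 m and y of feeler_tip in the frame of bay_left between -0.01 and 0.01 m and z of feeler_tip in the frame of bay_left below -0.045 m) or (x of feeler_tip in the frame of bay_mid between -0.014 and 0.014 m and y of feeler_tip in the frame of bay_mid between -0.01 and 0.01 m and z of feeler_tip in the frame of bay_mid below -0.045 m) or (x of feeler_tip in the frame of bay_right between -0.014 and 0.014 m and y of feeler_tip in the frame of bay_right between -0.01 and 0.01 m and z of feeler_tip in the frame of bay_right below -0.045 m)) and angle between feeler_tip's own z axis and vertical below 0.12 rad and linear speed of feeler below 0.02 m/s); the robot touches nothing.
It fails at once if the blade is forced or dropped: more than 30 N on the blade (contact force between feeler_c0 and anything else above 30 N).
It fails at once if the glue is shifted by more than 30 mm (distance of glue from where it was at the start of the episode above 0.03 m).
It fails at once if the lap is shifted by more than 30 mm (distance of lap from where it was at the start of the episode above 0.03 m).
It fails at once if the jar is shifted by more than 30 mm (distance of jar from where it was at the start of the episode above 0.03 m).
It also fails if it takes over 67 s, if anything falls off the work surface, if the arm or the gripper's body presses on something with over 40 N, if the wrist force passes 120 N, or if a joint passes its speed limit or range.

## Working session

There is one attempt and no reset: what is moved stays moved. The work goes in short steps, Python scripts to look and compute and a tool call to move; the robot and the scene stay as the last step left them, time stands still between calls to the robot, and variables do not carry over. Pictures are saved under pics/ and viewed, at most 13 in all, crops included, and the job is handed in when it is done.

Besides the shell and the picture viewer there is one more tool, called after "Emit:" by a JSON object that holds its "api" and its "payload", one argument or row to a line. send_rows: Moves the arm, as the interface text tells. Its arguments: {"type":"object","properties":{"motion":{"type":"array","items":{"type":"array"}}},"required":["motion"]}

```bash
mkdir -p pics
cat > h.py <<'E'
import numpy as np, cv2
from rig import bot
def snap(n,f):
    im,d=bot.get_image(n); c=bot.get_calibration(n)
    cv2.imwrite('pics/'+f+'.png',im[:,:,::-1]); np.savez('pics/'+f+'.npz',im=im,d=d,o=c['origin'],R=c['rotation'],v=c['vfov'],cx=c['cx'],cy=c['cy'])
    return im,d,c
def load(f): return np.load('pics/'+f+'.npz')
def ray(k,u,v):
    f=210/np.tan(np.radians(k['v'])/2)
    return np.array(k['o']),np.array(k['R'])@np.array([(u-k['cx'])/f,-(v-k['cy'])/f,-1])
def onz(k,u,v,z):
    o,r=ray(k,u,v); return o+r*(z-o[2])/r[2]
def dep(k,u,v):
    o,r=ray(k,u,v); return o+r*float(k['d'][int(v),int(u)])
E
python3 - <<'E'
from h import *
for n in('scene','top'):
    im,d,c=snap(n,n+'0'); print(c)
print(bot.sense())
E
```

```text
{'vfov': 50.67937601526275, 'cx': 272.14191246797196, 'cy': 212.05730794556132, 'origin': array([ 1.186912  , -0.22834026,  0.68405241]), 'rotation': array([0.68532759, 0.53255291, 1.20179426])}
{'vfov': 51.60067742851097, 'cx': 278.18171917060954, 'cy': 214.0295404438057, 'origin': array([ 0.5435795 , -0.09025248,  0.99435052]), 'rotation': array([ 0.05385304, -0.01266328, -1.58556089])}
{'clock': 0.1, 'joint_positions': array([-1.44128931e+00,  3.78018554e-01,  7.97859755e-02,  1.27440405e+00,
       -1.91495412e-05,  1.46047036e+00]), 'dq': array([ 2.44981487e-05, -2.15678131e-04,  3.47038765e-03, -8.96497871e-05,
        1.93316765e-03, -6.67321301e-05]), 'joint_torque': array([ 4.11474639e-04, -4.64698291e+01,  2.70580316e+01,  1.20496057e-02,
       -1.51593922e-04, -4.42852752e-06]), 'tcp_pos': array([ 0.13649599, -0.55796748,  0.23044826]), 'tool_rot': array([-3.11720489e+00, -3.75606441e-01,  5.77680693e-05]), 'force': array([-0.00964387, -0.78154377, -0.23208287]), 'ft_torque': array([-0.00106097,  0.03625339,  0.06298039]), 'gripper_force': 0.0, 'opening': 1.0019758398066922}
```

Rotation is a rotation vector.

```bash
sed -i "s/R=c\['rotation'\]/R=cv2.Rodrigues(np.array(c['rotation'],float))[0]/" h.py
python3 - <<'E'
from h import *
for n in('scene','top'):
    z=dict(load(n+'0')); z['R']=cv2.Rodrigues(z['R'].astype(float))[0]; np.savez('pics/'+n+'0.npz',**z)
E
```

```text
(no output)
```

View pics/top0.png

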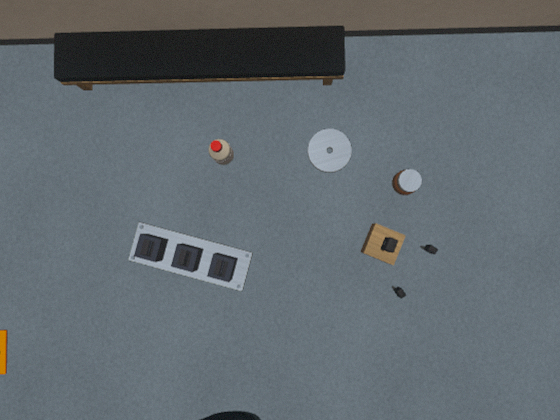

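View pics/scene0.png

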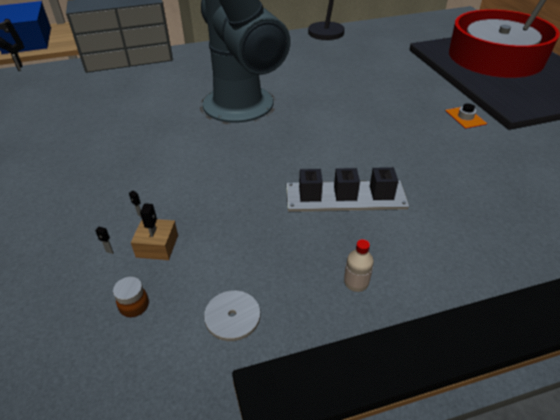

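The top view shows the plate with three dark blocks at (150,247), (186,257) and (222,266), and the wooden holder at (384,244). The glue is at (220,151), the lap at (330,150) and the jar at (407,181).

Candidates for the feeler: (389,244) standing in the holder, and the two smaller ones at (430,249) and (399,292) outside it. The one in the holder fits, because its handle is the largest and it stands upright in the slot. I'll confirm that in a crop and measure.

Run:
```python
from h import *
t=load('top0'); s=load('scene0'); im=t['im']
cv2.imwrite('pics/c1.png',np.hstack([cv2.resize(im[215:310,350:450,::-1],(400,380),interpolation=2),cv2.resize(s['im'][180:275,85:185,::-1],(400,380),interpolation=2)]))
hsv=cv2.cvtColor(im,cv2.COLOR_RGB2HSV)
def rects(m,z,name,amin):
    for c in cv2.findContours(m.astype('uint8'),0,1)[0]:
        if cv2.contourArea(c)<amin: continue
        r=cv2.minAreaRect(c); b=cv2.boxPoints(r); P=np.array([onz(t,*p,z)[:2] for p in b])
        e=P[1]-P[0],P[2]-P[1]
        print(name,np.round(r[0]),'ctr',P.mean(0).round(4),'sides',[round(float(np.hypot(*x)),3) for x in e],'ang',[round(float(np.degrees(np.arctan2(x[1],x[0]))),1) for x in e])
g=im.max(2); roi=np.zeros(g.shape,bool); roi[210:305,110:265]=1
rects(roi&(g>150)|roi&(g<75),.012,'plate',500)
rects(roi&(g<75),.067,'block',100)
roi2=np.zeros(g.shape,bool); roi2[215:310,350:450]=1
rects(roi2&(hsv[...,0]<25)&(hsv[...,1]>80)|roi2&(g<50)&(np.arange(560)<400)&(np.arange(420)[:,None]<255),.045,'holder',100)
rects(roi2&(g<50),.11,'dark',15)
for u,v in [(389,244),(386,243),(430,249),(399,292),(150,240),(375,250)]: print(u,v,dep(t,u,v).round(4))
```

```text
plate [190. 256.] ctr [0.493  0.1374] sides [0.09, 0.269] ang [-15.8, -106.2]
block [222. 266.] ctr [0.4729 0.0552] sides [0.052, 0.051] ang [-15.9, -105.9]
block [187. 257.] ctr [0.4942 0.1309] sides [0.052, 0.056] ang [-16.0, -106.2]
block [151. 247.] ctr [0.5164 0.2088] sides [0.052, 0.061] ang [-15.5, -105.9]
holder [383. 243.] ctr [ 0.5168 -0.2913] sides [0.07, 0.076] ang [-23.4, -113.3]
dark [399. 292.] ctr [ 0.4213 -0.3077] sides [0.014, 0.023] ang [-57.2, -147.6]
dark [430. 249.] ctr [ 0.5065 -0.372 ] sides [0.013, 0.022] ang [-32.2, -122.2]
dark [386. 244.] ctr [ 0.5162 -0.2852] sides [0.022, 0.026] ang [-90.8, 178.5]
389 244 [ 0.5171 -0.2901  0.1107]
386 243 [ 0.5189 -0.2865  0.0997]
430 249 [ 0.5041 -0.3856  0.0673]
399 292 [ 0.4146 -0.3185  0.0667]
150 240 [0.5314 0.2103 0.0662]
375 250 [ 0.5024 -0.2751  0.0417]
```

View pics/c1.png

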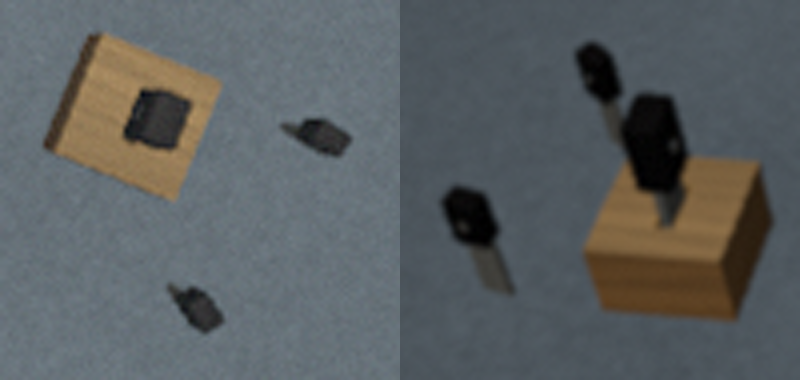

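The crop confirms it: the standing feeler in the holder is clearly larger than both others. Next I'll compute the approach in tool axes.

```bash
cat >> h.py <<'E'
def plan(target,yaw=None):
    "shift in tool axes to world target; yaw: wanted world direction (deg) of tool y (mod 180)"
    s=bot.sense(); R=cv2.Rodrigues(np.array(s['tool_rot'],float))[0]
    print('t',round(s['clock'],2),'tcp',s['tcp_pos'].round(4),'x',R[:,0].round(3),'y',R[:,1].round(3),'z',R[:,2].round(3),'F',s['force'].round(2),'open',round(s['opening'],3))
    print('shift',(R.T@(np.array(target)-s['tcp_pos'])).round(4))
    if yaw is not None:
        a=np.degrees(np.arctan2(R[1,1],R[0,1])); dd=(a-yaw+90)%180-90; print('turn about tool z (rad)',round(np.radians(dd),4),'j6',s['joint_positions'][5].round(3))
    return s,R
E
python3 - <<'E'
from h import *
plan([.5165,-.288,.25],66.6)
c=bot.get_calibration('wrist'); print(c,cv2.Rodrigues(np.array(c['rotation'],float))[0].round(3))
E
```

```text
t 0.1 tcp [ 0.1365 -0.558   0.2304] x [0.971 0.238 0.   ] y [ 0.238 -0.971 -0.002] z [-0.     0.002 -1.   ] F [-0.01 -0.78 -0.23] open 1.002
shift [ 0.4333 -0.172  -0.0192]
turn about tool z (rad) 0.6482 j6 1.46
{'vfov': 69.15760938536043, 'cx': 278.6915872270336, 'cy': 210.43773020454924, 'origin': array([ 0.21254797, -0.54132491,  0.37273671]), 'rotation': array([-0.26189666,  0.20653559, -1.31953443])} [[ 0.238  0.925  0.296]
 [-0.971  0.226  0.072]
 [-0.001 -0.305  0.952]]
```

Emit:
{"api": "send_rows", "payload": {
  "motion": [
    [[0.054,-0.0215,-0.0024],0,-1],
    [[0.054,-0.0215,-0.0024],0,-1],
    [[0.054,-0.0215,-0.0024],0,-1],
    [[0.054,-0.0215,-0.0024],0,-1],
    [[0.054,-0.0215,-0.0024],0,-1],
    [[0.054,-0.0215,-0.0024],0,-1],
    [[0.054,-0.0215,-0.0024],0,-1],
    [[0.054,-0.0215,-0.0024],0,-1]
  ]
}}

```text
clock: 1.1
tcp_pos: [0.5165, -0.2874, 0.2502]
tool_rot: [-3.119, -0.376, 0.001]
force: [1.2, 0.2, -0.9]
opening: 1.0
gripper_force: 0.0
```

Emit:
{"api": "send_rows", "payload": {
  "motion": [
    [[0,0,0],0.162,-0.2],
    [[0,0,0],0.162,-0.2],
    [[0,0,0],0.162,-0.2],
    [[0,0,0],0.162,-0.2],
    [[0,0,0],0,-0.2],
    [[0,0,0],0,-0.2],
    [[0,0,0],0,-0.2],
    [[0,0,0],0,-0.2]
  ]
}}

```text
clock: 2.1
tcp_pos: [0.5154, -0.2889, 0.2505]
tool_rot: [3.076, -0.636, 0.0]
force: [0.3, 0.3, 0.6]
opening: 0.597
gripper_force: 0.0
```

Run:
```python
from h import *
plan([.5165,-.288,.25],66.6)
snap('wrist','w1')
```

```text
t 2.1 tcp [ 0.5154 -0.2889  0.2505] x [ 0.918 -0.396  0.   ] y [-0.396 -0.918  0.   ] z [ 0. -0. -1.] F [0.33 0.26 0.58] open 0.597
shift [ 0.0007 -0.0013  0.0005]
turn about tool z (rad) 0.0008 j6 2.931
```

View pics/w1.png

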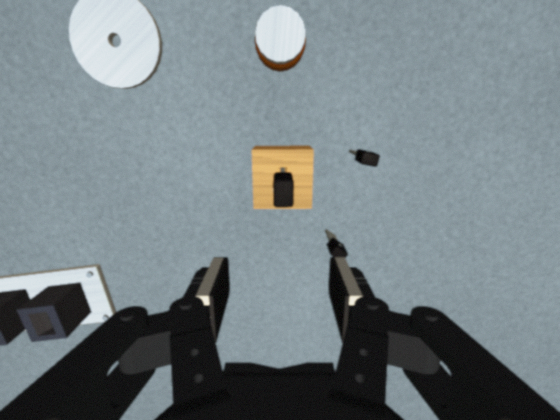

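The wrist view shows the feeler handle at (284,188), long side along tool x, in the holder at (283,180); the closing axis is right. j6 (2.93) would run out at the plate, so I'll make a half turn. First the handle position.

Run:
```python
from h import *
k=load('w1'); im=k['im']; d=k['d']
m=(im.max(2)<70); roi=np.zeros(m.shape,bool); roi[150:225,255:312]=1; m&=roi
P=np.array([dep(k,u,v) for v,u in np.argwhere(m)])
print(np.percentile(P[:,2],[5,25,50,75,95,99]).round(4))
T=P[(P[:,2]>.104)&(P[:,2]<.116)]; print(len(T))
a=np.radians(-23.4); ex=np.array([np.cos(a),np.sin(a)]); ey=np.array([-ex[1],ex[0]])
for e in(ex,ey): q=T[:,:2]@e; print(q.min(),q.max(),(q.min()+q.max())/2)
r=cv2.minAreaRect(T[:,:2].astype('float32')*1000); print(r)
w=roi&(im[...,0]>im[...,2].astype(int)+40); W=np.array([dep(k,u,v) for v,u in np.argwhere(w)]); W=W[W[:,2]>.035]
r=cv2.minAreaRect(W[:,:2].astype('float32')*1000); print('holder',r,np.median(W[:,2]))
plan([r[0][0]/1000,r[0][1]/1000,.25],66.6)
```

```text
[0.083  0.1082 0.1093 0.1099 0.1106 0.1111]
507
0.5814024835915429 0.6069101354485863 0.5941563095200646
-0.07510037996630871 -0.05762093690462062 -0.06636065843546467
((518.9389038085938, -296.8970947265625), (17.464344024658203, 25.506664276123047), 66.4557876586914)
holder ((535.2785034179688, -304.8299865722656), (67.10598754882812, 108.61420440673828), 66.89159393310547) 0.04468571392138168
t 2.15 tcp [ 0.5154 -0.2889  0.2505] x [ 0.918 -0.396  0.   ] y [-0.396 -0.918  0.   ] z [ 0. -0. -1.] F [-0.51 -0.24 -0.29] open 0.602
shift [0.0246 0.0067 0.0005]
turn about tool z (rad) 0.0007 j6 2.931
```

Emit:
{"api": "send_rows", "payload": {
  "motion": [
    [[0,0,0],-0.185,-0.2],
    [[0,0,0],-0.185,-0.2],
    [[0,0,0],-0.185,-0.2],
    [[0,0,0],-0.185,-0.2],
    [[0,0,0],-0.185,-0.2],
    [[0,0,0],-0.185,-0.2],
    [[0,0,0],-0.185,-0.2],
    [[0,0,0],-0.185,-0.2]
  ]
}}

```text
clock: 3.15
tcp_pos: [0.5154, -0.2889, 0.2505]
tool_rot: [2.696, 1.613, 0.0]
force: [-0.3, -0.0, 0.3]
opening: 0.601
gripper_force: 0.0
```

Emit:
{"api": "send_rows", "payload": {
  "motion": [
    [[0,0,0],-0.185,-0.2],
    [[0,0,0],-0.185,-0.2],
    [[0,0,0],-0.185,-0.2],
    [[0,0,0],-0.185,-0.2],
    [[0,0,0],-0.185,-0.2],
    [[0,0,0],-0.185,-0.2],
    [[0,0,0],-0.185,-0.2],
    [[0,0,0],-0.185,-0.2]
  ]
}}

```text
clock: 4.15
tcp_pos: [0.5154, -0.2889, 0.2505]
tool_rot: [0.903, 3.009, -0.0]
force: [0.5, -0.1, 0.1]
opening: 0.599
gripper_force: 0.0
```

Emit:
{"api": "send_rows", "payload": {
  "motion": [
    [[0,0,0],-0.1816,-0.2],
    [[0,0,0.02],0,-0.2],
    [[0,0,0.025],0,-0.2],
    [[0,0,0.025],0,-0.2],
    [[0,0,0],0,-0.2],
    [[0,0,0],0,-0.2],
    [[0,0,0],0,-0.2],
    [[0,0,0],0,-0.2]
  ]
}}

```text
clock: 5.15
tcp_pos: [0.5159, -0.2893, 0.1815]
tool_rot: [0.636, 3.075, -0.001]
force: [0.3, -0.0, 0.3]
opening: 0.603
gripper_force: 0.0
```

Run:
```python
from h import *
snap('wrist','w2')
k=load('w2'); im=k['im']; d=k['d']
m=(im.max(2)<70)
P=np.array([dep(k,u,v) for v,u in np.argwhere(m)])
T=P[(abs(P[:,2]-.1095)<.003)&(np.hypot(P[:,0]-.518,P[:,1]+.293)<.03)]; print(len(T))
r=cv2.minAreaRect(T[:,:2].astype('float32')*1000); print(r)
c=np.array(r[0])/1000
plan([c[0],c[1],.074],66.6)
```

```text
794
((516.614501953125, -295.7358703613281), (17.590152740478516, 26.37462615966797), 66.83065795898438)
t 5.2 tcp [ 0.5158 -0.2892  0.1813] x [-0.918  0.397 -0.001] y [ 0.397  0.918 -0.   ] z [ 0.001 -0.001 -1.   ] F [ 0.39 -0.44  0.39] open 0.603
shift [-0.0032 -0.0056  0.1073]
turn about tool z (rad) 0.0002 j6 -0.21
```

View pics/w2.png

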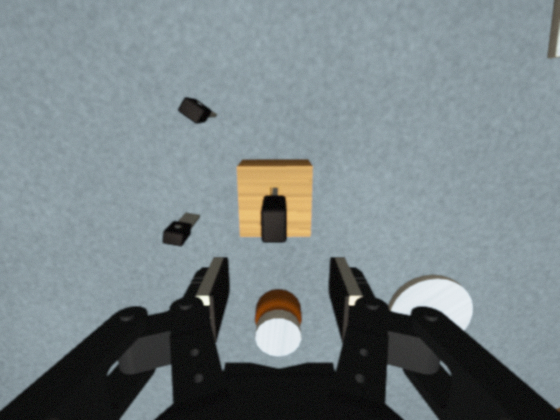

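The two readings agree to 0.1 mm along the closing axis and to 2.6 mm along x, so I'll use their mean. The lap, jar and both small feelers are well clear. Descending, then gripping.

Emit:
{"api": "send_rows", "payload": {
  "motion": [
    [[-0.0047,-0.0057,0.02],0,-0.2],
    [[0,0,0.03],0,-0.2],
    [[0,0,0.03],0,-0.2],
    [[0,0,0.02],0,-0.2],
    [[0,0,0.01],0,-0.2],
    [[0,0,0],0,-0.1],
    [[0,0,0],0,0],
    [[0,0,0],0,0.1]
  ]
}}

```text
clock: 6.2
tcp_pos: [0.5182, -0.2965, 0.0716]
tool_rot: [0.636, 3.075, -0.001]
force: [0.6, -0.2, 0.1]
opening: 0.45
gripper_force: 0.0
```

Emit:
{"api": "send_rows", "payload": {
  "motion": [
    [[0,0,0],0,0.2],
    [[0,0,0],0,0.3],
    [[0,0,0],0,0.4],
    [[0,0,0],0,0.5],
    [[0,0,0],0,0.6],
    [[0,0,0],0,0.8],
    [[0,0,0],0,1],
    [[0,0,0],0,1]
  ]
}}

```text
clock: 7.2
tcp_pos: [0.5175, -0.2961, 0.0706]
tool_rot: [0.637, 3.076, -0.0]
force: [-0.6, -0.1, 0.5]
opening: 0.229
gripper_force: 58.5
```

Gripped at 19.5 mm, which matches the handle. Drawing it straight up.

Emit:
{"api": "send_rows", "payload": {
  "motion": [
    [[0,0,-0.005],0,1],
    [[0,0,-0.01],0,1],
    [[0,0,-0.015],0,1],
    [[0,0,-0.02],0,1],
    [[0,0,-0.025],0,1],
    [[0,0,-0.025],0,1],
    [[0,0,-0.01],0,1],
    [[0,0,0],0,1]
  ]
}}

```text
clock: 8.2
tcp_pos: [0.518, -0.2964, 0.1815]
tool_rot: [0.636, 3.074, -0.001]
force: [-0.2, -0.3, -1.1]
opening: 0.224
gripper_force: 58.5
```

Run:
```python
from h import *
plan([.4942,.1309,.18],74)
t=load('top0'); im=t['im']; d=t['d']
# blocks' top faces by depth; funnel opening darker/deeper
P=[];Z=[]
for v in range(215,300):
    for u in range(120,260):
        p=dep(t,u,v)
        if .06<p[2]<.074: P.append([u,v,*p])
P=np.array(P); print(len(P))
lab=cv2.connectedComponents((lambda m:[m.__setitem__((P[:,1].astype(int),P[:,0].astype(int)),1),m][1])(np.zeros((420,560),'uint8')))[1]
for l in range(1,lab.max()+1):
    q=P[lab[P[:,1].astype(int),P[:,0].astype(int)]==l]
    if len(q)>60: print(len(q),cv2.minAreaRect(q[:,2:4].astype('float32')*1000),q[:,4].mean())
cv2.imwrite('pics/c2.png',cv2.resize(im[215:300,120:260,::-1],(800,486),interpolation=2))
```

```text
t 8.2 tcp [ 0.518  -0.2964  0.1815] x [-0.918  0.397 -0.002] y [ 0.397  0.918 -0.001] z [ 0.002 -0.001 -1.   ] F [-0.25 -0.3  -1.1 ] open 0.224
shift [0.1915 0.3827 0.0009]
turn about tool z (rad) -0.1289 j6 -0.218
1220
417 ((514.5089111328125, 215.8424530029297), (49.48082733154297, 50.24090576171875), 73.20777130126953) 0.06529281252398693
403 ((491.7351989746094, 136.0598602294922), (49.31537628173828, 50.296226501464844), 73.93716430664062) 0.06545755699421096
400 ((469.70880126953125, 58.29150390625), (48.37605667114258, 50.39459991455078), 74.12012481689453) 0.06551608584530413
```

Blocks from top depth: left (0.5145, 0.216), mid (0.492, 0.136), right (0.470, 0.058), yaw about 74° and sizes about 50x49, all as expected. Moving over the plate, short of the mid block, for a wrist look.

Emit:
{"api": "send_rows", "payload": {
  "motion": [
    [[0.0085,0.0145,0],0,1],
    [[0.015,0.0255,0],0,1],
    [[0.02,0.034,0],0,1],
    [[0.0235,0.04,0],0,1],
    [[0.0235,0.04,0],0,1],
    [[0.0235,0.04,0],0,1],
    [[0.0235,0.04,0],0,1],
    [[0.0235,0.04,0],0,1]
  ]
}}

```text
clock: 9.2
tcp_pos: [0.4764, 0.0218, 0.1793]
tool_rot: [-0.636, -3.074, -0.0]
force: [-0.0, 0.2, -0.1]
opening: 0.228
gripper_force: 58.6
```

Emit:
{"api": "send_rows", "payload": {
  "motion": [
    [[0.0235,0.04,0],0,1],
    [[0.02,0.034,0],0,1],
    [[0.014,0.024,0],0,1],
    [[0.006,0.0105,0],0,1],
    [[0,0,0],-0.065,1],
    [[0,0,0],-0.064,1],
    [[0,0,0],0,1],
    [[0,0,0],0,1]
  ]
}}

```text
clock: 10.2
tcp_pos: [0.4628, 0.1439, 0.1801]
tool_rot: [-0.439, -3.11, 0.001]
force: [0.5, -1.3, -1.6]
opening: 0.228
gripper_force: 58.6
```

Run:
```python
from h import *
snap('wrist','w3'); plan([.4917,.1361,.18],74)
```

```text
t 10.25 tcp [0.463  0.1439 0.1802] x [-0.961  0.277  0.   ] y [ 0.277  0.961 -0.   ] z [-0. -0. -1.] F [-0.22  0.21 -0.29] open 0.224
shift [-0.0298  0.0005  0.0002]
turn about tool z (rad) -0.0011 j6 0.451
```

View pics/w3.png

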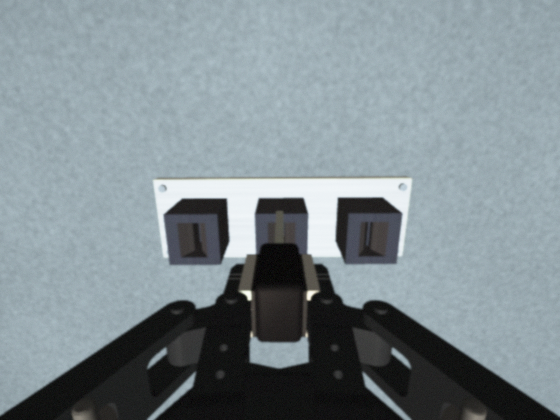

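The wrist view shows the right block at (197,230), mid at (281,225, partly behind the feeler) and left at (369,230), each with its funnel; the blade tip is near (280,212). Next I'll measure the gap centres from depth steps.

Run:
```python
from h import *
k=load('w3'); im=k['im']
cv2.imwrite('pics/c3.png',cv2.resize(im[185:275,150:420,::-1],(800,267),interpolation=2))
R=cv2.Rodrigues(np.array(bot.sense()['tool_rot'],float))[0]; tcp=bot.sense()['tcp_pos']
V,U=np.mgrid[185:270,150:420]
P=np.array([dep(k,u,v) for v,u in zip(V.ravel(),U.ravel())]); L=(P-tcp)@R  # tool frame
top=abs(P[:,2]-.067)<.003
for n,u0,u1 in(('R',150,240),('M',240,325),('L',325,420)):
    s=top&(U.ravel()>=u0)&(U.ravel()<u1); q=L[s]; r=cv2.minAreaRect(q[:,:2].astype('float32')*1000)
    c=np.array(r[0])/1000; w=(tcp+R@np.array([*c,0]))[:2]
    print(n,s.sum(),'toolctr',c.round(4),r[1],round(r[2],1),'world',w.round(4),'z',P[s,2].mean().round(4))
    # funnel opening: along rows near block centre, top-plane points left and right
    near=s&(abs(L[:,0]-c[0])<.010); y=np.sort(L[near,1]); 
    g=np.diff(y); i=g.argmax(); print('  funnel y edges',y[0].round(4),y[i].round(4),y[i+1].round(4),y[-1].round(4),'mid',((y[i]+y[i+1])/2).round(4))
    near=s&(abs(L[:,1]-c[1])<.007); x=np.sort(L[near,0]); g=np.diff(x); i=g.argmax(); print('  x edges',x[0].round(4),x[i].round(4),x[i+1].round(4),x[-1].round(4))
for v in(232,240): 
    print(v,[(u,round(float(dep(k,u,v)[2]),3)) for u in range(174,224,3)])
    print(v,[(u,round(float(dep(k,u,v)[2]),3)) for u in range(345,396,3)])
```

```text
R 1976 toolctr [-0.0326 -0.0806] (48.5317268371582, 50.42875671386719) 89.5 world [0.472  0.0574] z 0.0667
  funnel y edges -0.1049 -0.0906 -0.0696 -0.0564 mid -0.0801
  x edges -0.0575 -0.0494 -0.0156 -0.0074
M 1214 toolctr [-0.0265  0.0003] (48.06354904174805, 39.25570297241211) 89.8 world [0.4885 0.1369] z 0.0667
  funnel y edges -0.0234 -0.0105 0.0104 0.0241 mid -0.0
  x edges -0.0156 -0.0156 -0.0146 -0.0069
L 1978 toolctr [-0.0316  0.0837] (48.93452835083008, 50.299320220947266) 90.0 world [0.5165 0.2156] z 0.0666
  funnel y edges 0.0593 0.0725 0.0938 0.108 mid 0.0831
  x edges -0.0563 -0.048 -0.0147 -0.0065
232 [(174, 0.067), (177, 0.067), (180, 0.063), (183, 0.06), (186, 0.058), (189, 0.055), (192, 0.05), (195, 0.045), (198, 0.034), (201, 0.055), (204, 0.064), (207, 0.067), (210, 0.067), (213, 0.067), (216, 0.066), (219, 0.061), (222, 0.048)]
232 [(345, 0.06), (348, 0.067), (351, 0.068), (354, 0.066), (357, 0.067), (360, 0.065), (363, 0.055), (366, 0.04), (369, 0.044), (372, 0.051), (375, 0.054), (378, 0.058), (381, 0.061), (384, 0.064), (387, 0.067), (390, 0.066), (393, 0.068)]
240 [(174, 0.067), (177, 0.067), (180, 0.065), (183, 0.062), (186, 0.059), (189, 0.056), (192, 0.052), (195, 0.046), (198, 0.035), (201, 0.052), (204, 0.062), (207, 0.066), (210, 0.067), (213, 0.068), (216, 0.067), (219, 0.064), (222, 0.051)]
240 [(345, 0.063), (348, 0.067), (351, 0.067), (354, 0.068), (357, 0.067), (360, 0.063), (363, 0.052), (366, 0.043), (369, 0.045), (372, 0.053), (375, 0.056), (378, 0.059), (381, 0.062), (384, 0.065), (387, 0.067), (390, 0.066), (393, 0.067)]
```

View pics/c3.png

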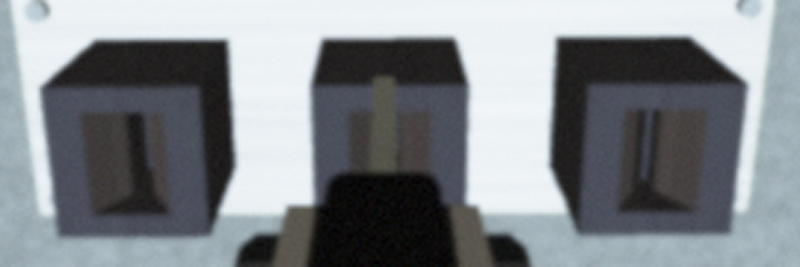

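The crop shows the left block's slot with a lighter horizontal strip (a ledge) at about (647,140) in the crop, while the right block's slot is dark. Gap middles in tool y: right -0.0803, mid 0.000, left +0.0833; block centres at tool x about -0.032. I'll look straight down the right gap's plane.

Emit:
{"api": "send_rows", "payload": {
  "motion": [
    [[0.005,-0.0103,0],0,1],
    [[0.01,-0.02,0],0,1],
    [[0.01,-0.025,0],0,1],
    [[0.01,-0.017,0],0,1],
    [[0.003,-0.008,0],0,1],
    [[0,0,0],0,1],
    [[0,0,0],0,1],
    [[0,0,0],0,1]
  ]
}}

```text
clock: 11.25
tcp_pos: [0.405, 0.0778, 0.1805]
tool_rot: [0.436, 3.111, 0.0]
force: [0.4, 0.6, -1.5]
opening: 0.227
gripper_force: 58.7
```

```bash
cat > m.py <<'E'
from h import *
import sys
f=sys.argv[1]; y0=float(sys.argv[2]) ; x0=float(sys.argv[3])   # expected block centre in tool frame
s=bot.sense(); R=cv2.Rodrigues(np.array(s['tool_rot'],float))[0]; tcp=s['tcp_pos']
snap('wrist',f); k=load(f)
V,U=np.mgrid[60:270,150:420]
P=np.array([dep(k,u,v) for v,u in zip(V.ravel(),U.ravel())]); L=(P-tcp)@R
b=(abs(L[:,0]-x0)<.04)&(abs(L[:,1]-y0)<.045)&(abs(P[:,2]-.067)<.003)
r=cv2.minAreaRect(L[b][:,:2].astype('float32')*1000); c=np.array(r[0])/1000
print('tcp',tcp.round(4),'block tool ctr',c.round(4),r[1],round(r[2],2))
for dx in(-.01,-.005,0,.005,.01):
    near=b&(abs(L[:,0]-c[0]-dx)<.003); y=np.sort(L[near,1]); i=np.diff(y).argmax(); print(' mid y',((y[i]+y[i+1])/2).round(4),'w',(y[i+1]-y[i]).round(4))
near=b&(abs(L[:,1]-c[1])<.007); x=np.sort(L[near,0]); i=np.diff(x).argmax(); print(' gap x',x[i].round(4),x[i+1].round(4))
ins=(abs(L[:,0]-c[0])<.017)&(abs(L[:,1]-c[1])<.006)
print(' lowest inside',np.sort(P[ins,2])[:40:4].round(3))
uu,vv=U.ravel()[b],V.ravel()[b]
cv2.imwrite('pics/'+f+'c.png',cv2.resize(k['im'][vv.min():vv.max()+1,uu.min():uu.max()+1,::-1],(500,500),interpolation=2))
E
python3 m.py w4 0 -.067
```

```text
tcp [0.405  0.0778 0.1805] block tool ctr [-0.0454 -0.0011] (1.9898508787155151, 47.29829406738281) 0.36Traceback (most recent call last):
  File "m.py", line 12, in <module>
    near=b&(abs(L[:,0]-c[0]-dx)<.003); y=np.sort(L[near,1]); i=np.diff(y).argmax(); print(' mid y',((y[i]+y[i+1])/2).round(4),'w',(y[i+1]-y[i]).round(4))
                                                               ~~~~~~~~~~~~~~~~~^^
ValueError: attempt to get argmax of an empty sequence
```

Image-up is tool +x, so I need the block on the +x side instead. Shifting 105 mm along tool -x.

Emit:
{"api": "send_rows", "payload": {
  "motion": [
    [[-0.01,0,0],0,1],
    [[-0.02,0,0],0,1],
    [[-0.025,0,0],0,1],
    [[-0.025,0,0],0,1],
    [[-0.015,0,0],0,1],
    [[-0.01,0,0],0,1],
    [[0,0,0],0,1],
    [[0,0,0],0,1]
  ]
}}

```text
clock: 12.3
tcp_pos: [0.5047, 0.0487, 0.1804]
tool_rot: [-0.437, -3.11, 0.0]
force: [-0.5, 0.1, -1.0]
opening: 0.225
gripper_force: 58.7
```

```bash
python3 m.py w5 0 .035
```

```text
tcp [0.5047 0.0487 0.1804] block tool ctr [ 0.0339 -0.0008] (48.104583740234375, 49.59758758544922) 89.66
 mid y -0.0011 w 0.0215
 mid y -0.0006 w 0.0205
 mid y -0.0007 w 0.0221
 mid y -0.0011 w 0.0211
 mid y -0.0007 w 0.0218
 gap x 0.017 0.0511
 lowest inside [0.015 0.016 0.016 0.016 0.016 0.016 0.017 0.017 0.017 0.017]
```

View pics/w5c.png

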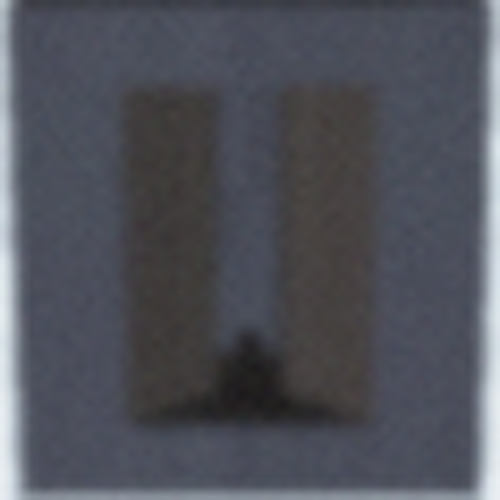

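The right gap shows its floor at z≈0.017 (50 mm deep) across a uniform strip about 6-7 mm wide with no ledge, so it is the good one. The left gap showed a ledge. I'll line up over it and go down gently.

Emit:
{"api": "send_rows", "payload": {
  "motion": [
    [[0.008,-0.0008,0],0,1],
    [[0.015,0,0],0,1],
    [[0.01,0,0],0,1],
    [[0,0,0.01],0,1],
    [[0,0,0.02],0,1],
    [[0,0,0.012],0,1],
    [[0,0,0.005],0,1],
    [[0,0,0],0,1]
  ]
}}

```text
clock: 13.35
tcp_pos: [0.4734, 0.0568, 0.1332]
tool_rot: [-0.437, -3.11, 0.0]
force: [0.5, 0.4, -1.0]
opening: 0.228
gripper_force: 58.7
```

Run:
```python
from h import *
s,R=plan([.4,.1,.1],74); tgt=np.array([.5047,.0487,0])+R@np.array([.033,-.0008,0]); print('err tool',(R.T@(tgt-s['tcp_pos'])).round(4))
snap('wrist','w6')
k=load('w6'); cv2.imwrite('pics/w6c.png',cv2.resize(k['im'][180:290,215:345,::-1],(650,550),interpolation=2))
```

```text
t 13.35 tcp [0.4734 0.0568 0.1332] x [-0.961  0.276  0.001] y [ 0.276  0.961 -0.   ] z [-0.001 -0.    -1.   ] F [ 0.55  0.42 -1.03] open 0.228
shift [0.0824 0.0213 0.0332]
turn about tool z (rad) -0.0 j6 0.266
err tool [6.000e-04 1.000e-04 1.332e-01]
```

View pics/w6c.png

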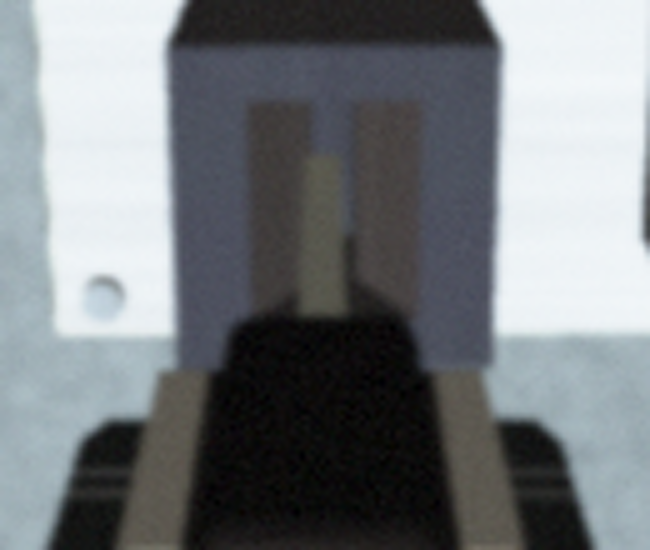

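The blade tip is at about column 323 in the crop, the funnel middle at about 335, so the tip sits about 1.7 mm to the -y side. A numeric check before going in.

Run:
```python
from h import *
s=bot.sense(); R=cv2.Rodrigues(np.array(s['tool_rot'],float))[0]; tcp=s['tcp_pos']
k=load('w6'); im=k['im'].astype(int)
for v in(214,220,226,232):
    L=[(R.T@(dep(k,u,v)-tcp)) for u in range(245,318)]; z=np.array([dep(k,u,v)[2] for u in range(245,318)]); y=np.array([l[1] for l in L])
    top=abs(z-.067)<.0025; lo=y[top&(y<-.006)]; hi=y[top&(y>.006)]
    bl=(im[v,245:318,0]-im[v,245:318,2]>12)&(im[v,245:318,1]>80)
    print(v,'block',lo.min().round(4),hi.max().round(4),'funnel',lo.max().round(4),hi.min().round(4),'blade cols',np.arange(245,318)[bl][[0,-1]] if bl.any() else None,'y',y[bl][[0,-1]].round(4) if bl.any() else None,'z',z[bl].round(3)[:8])
```

```text
214 block -0.0239 0.0237 funnel -0.0117 0.0115 blade cols [279 280] y [-0.0015 -0.0008] z [0.078 0.079]
220 block -0.0233 0.0239 funnel -0.0103 0.0109 blade cols None y None z []
226 block -0.0236 0.024 funnel -0.0111 0.011 blade cols [277 277] y [-0.0027 -0.0027] z [0.102]
232 block -0.0236 0.0236 funnel -0.0104 0.0118 blade cols None y None z []
```

The gap middle is at +0.1 mm and the blade at about -1.3 mm. Shifting +1.5 mm and entering the funnel.

Emit:
{"api": "send_rows", "payload": {
  "motion": [
    [[0,0.0015,0],0,1],
    [[0,0,0.004],0,1],
    [[0,0,0.004],0,1],
    [[0,0,0.003],0,1],
    [[0,0,0.002],0,1],
    [[0,0,0.001],0,1],
    [[0,0,0],0,1],
    [[0,0,0],0,1]
  ]
}}

```text
clock: 14.4
tcp_pos: [0.474, 0.0583, 0.1195]
tool_rot: [0.437, 3.111, -0.0]
force: [0.5, -1.4, -0.7]
opening: 0.226
gripper_force: 58.7
```

Run:
```python
from h import *
snap('wrist','w7')
s=bot.sense(); R=cv2.Rodrigues(np.array(s['tool_rot'],float))[0]; print((R.T@s['force']).round(2),s['ft_torque'].round(3))
k=load('w7'); cv2.imwrite('pics/w7c.png',cv2.resize(k['im'][180:290,215:345,::-1],(650,550),interpolation=2))
```

```text
[ 0.02  0.33 -0.51] [-0.042 -0.015  0.027]
```

View pics/w7c.png

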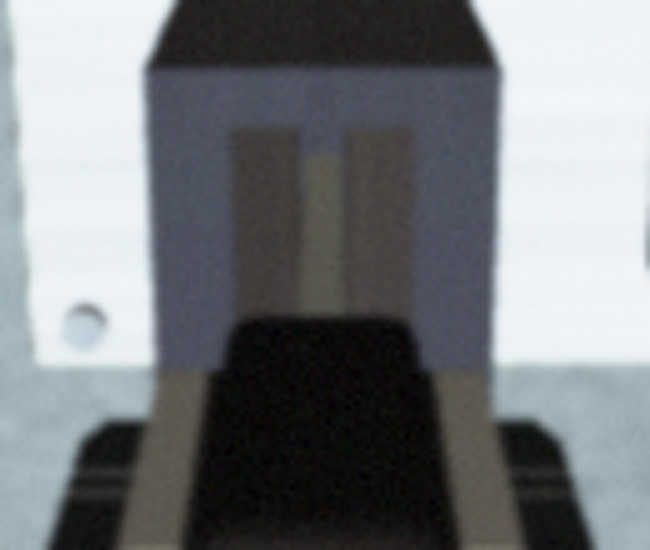

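The blade (303–343) is now centred on the slot (303–346), with forces near zero. Going down slowly.

Emit:
{"api": "send_rows", "payload": {
  "motion": [
    [[0,0,0.001],0,1],
    [[0,0,0.001],0,1],
    [[0,0,0.001],0,1],
    [[0,0,0.001],0,1],
    [[0,0,0.001],0,1],
    [[0,0,0.001],0,1],
    [[0,0,0.001],0,1],
    [[0,0,0.001],0,1]
  ]
}}

```text
clock: 15.45
tcp_pos: [0.4739, 0.0583, 0.1114]
tool_rot: [-0.437, -3.111, 0.0]
force: [0.5, -0.1, -1.2]
opening: 0.226
gripper_force: 58.7
```

Emit:
{"api": "send_rows", "payload": {
  "motion": [
    [[0,0,0.001],0,1],
    [[0,0,0.001],0,1],
    [[0,0,0.001],0,1],
    [[0,0,0.0005],0,1],
    [[0,0,0.0005],0,1],
    [[0,0,0.0005],0,1],
    [[0,0,0],0,1],
    [[0,0,0],0,1]
  ]
}}

```text
clock: 16.45
tcp_pos: [0.474, 0.0583, 0.107]
tool_rot: [0.437, 3.111, -0.0]
force: [-0.2, -0.4, -0.6]
opening: 0.227
gripper_force: 58.7
```

Emit:
{"api": "send_rows", "payload": {
  "motion": [
    [[0,0,0.0005],0,1],
    [[0,0,0.0005],0,1],
    [[0,0,0.0005],0,1],
    [[0,0,0.0005],0,1],
    [[0,0,0],0,1],
    [[0,0,0],0,1],
    [[0,0,0],0,1],
    [[0,0,0],0,1]
  ]
}}

```text
clock: 17.45
tcp_pos: [0.474, 0.0583, 0.105]
tool_rot: [0.437, 3.111, -0.0]
force: [0.1, 0.3, -0.8]
opening: 0.227
gripper_force: 58.7
```

Emit:
{"api": "send_rows", "payload": {
  "motion": [
    [[0,0,0.0005],0,1],
    [[0,0,0.0005],0,1],
    [[0,0,0.0005],0,1],
    [[0,0,0],0,1],
    [[0,0,0],0,1],
    [[0,0,0],0,1],
    [[0,0,0],0,1],
    [[0,0,0],0,1]
  ]
}}

```text
clock: 18.45
tcp_pos: [0.4739, 0.0583, 0.1035]
tool_rot: [0.437, 3.111, -0.0]
force: [-0.2, -0.7, -1.3]
opening: 0.225
gripper_force: 58.7
```

Emit:
{"api": "send_rows", "payload": {
  "motion": [
    [[0,0,0.0005],0,1],
    [[0,0,0.0005],0,1],
    [[0,0,0.0005],0,1],
    [[0,0,0],0,1],
    [[0,0,0],0,1],
    [[0,0,0],0,1],
    [[0,0,0],0,1],
    [[0,0,0],0,1]
  ]
}}

```text
clock: 19.45
tcp_pos: [0.474, 0.0583, 0.102]
tool_rot: [0.437, 3.111, -0.0]
force: [0.7, -0.0, -1.0]
opening: 0.229
gripper_force: 58.7
```

Depth is about 27.6 mm with no force, so it's past the 24 mm ledge. On to the 36 mm one.

Emit:
{"api": "send_rows", "payload": {
  "motion": [
    [[0,0,0.001],0,1],
    [[0,0,0.001],0,1],
    [[0,0,0.001],0,1],
    [[0,0,0.001],0,1],
    [[0,0,0.001],0,1],
    [[0,0,0.001],0,1],
    [[0,0,0],0,1],
    [[0,0,0],0,1]
  ]
}}

```text
clock: 20.45
tcp_pos: [0.474, 0.0583, 0.096]
tool_rot: [0.437, 3.111, -0.0]
force: [0.9, 0.4, -0.6]
opening: 0.225
gripper_force: 58.7
```

Emit:
{"api": "send_rows", "payload": {
  "motion": [
    [[0,0,0.0005],0,1],
    [[0,0,0.0005],0,1],
    [[0,0,0.0005],0,1],
    [[0,0,0],0,1],
    [[0,0,0],0,1],
    [[0,0,0],0,1],
    [[0,0,0],0,1],
    [[0,0,0],0,1]
  ]
}}

```text
clock: 21.45
tcp_pos: [0.4739, 0.0583, 0.0945]
tool_rot: [0.437, 3.111, -0.0]
force: [0.2, 0.7, -1.2]
opening: 0.224
gripper_force: 58.7
```

Emit:
{"api": "send_rows", "payload": {
  "motion": [
    [[0,0,0.0005],0,1],
    [[0,0,0.0005],0,1],
    [[0,0,0.0005],0,1],
    [[0,0,0],0,1],
    [[0,0,0],0,1],
    [[0,0,0],0,1],
    [[0,0,0],0,1],
    [[0,0,0],0,1]
  ]
}}

```text
clock: 22.45
tcp_pos: [0.4741, 0.0583, 0.0934]
tool_rot: [0.437, 3.111, -0.0]
force: [-2.1, 1.1, 6.0]
opening: 0.229
gripper_force: 59.6
```

Resistance of 6 N at about 36 mm depth, which looks like the ledge of a tight block. I'll stop pressing and check the earlier depth picture for it.

Run:
```python
from h import *
R=cv2.Rodrigues(np.array([-.437,-3.11,0]))[0]; tcp=np.array([.5047,.0487,.1804]); k=load('w5')
V,U=np.mgrid[100:260,245:320]
P=np.array([dep(k,u,v) for v,u in zip(V.ravel(),U.ravel())]); L=(P-tcp)@R
m=(abs(L[:,0]-.034)<.017)&(abs(L[:,1]+.0008)<.006)&(P[:,2]<.05)
for y in np.arange(-.005,.0045,.0007):
    q=P[m&(abs(L[:,1]-y)<.00035),2]
    if len(q): print(round(y*1e3,1),len(q),np.percentile(q,[5,25,50,75]).round(3))
```

```text
-4.3 35 [0.03  0.031 0.034 0.041]
-3.6 31 [0.03  0.03  0.031 0.031]
-2.2 31 [0.029 0.03  0.031 0.031]
-1.5 29 [0.015 0.016 0.017 0.017]
-0.8 24 [0.016 0.016 0.017 0.017]
-0.1 5 [0.016 0.017 0.017 0.018]
0.6 29 [0.016 0.017 0.017 0.017]
1.3 29 [0.03  0.031 0.031 0.031]
2.0 13 [0.03  0.03  0.031 0.032]
2.7 18 [0.03  0.031 0.031 0.031]
```

Emit:
{"api": "send_rows", "payload": {
  "motion": [
    [[0,0,-0.0005],0,1],
    [[0,0,-0.0005],0,1],
    [[0,0,-0.0005],0,1],
    [[0,0,0],0,1],
    [[0,0,0],0,1],
    [[0,0,0],0,1],
    [[0,0,0],0,1],
    [[0,0,0],0,1]
  ]
}}

```text
clock: 23.45
tcp_pos: [0.474, 0.0583, 0.0945]
tool_rot: [0.437, 3.111, -0.0]
force: [0.2, -0.1, -0.3]
opening: 0.226
gripper_force: 58.8
```

Depth confirms it: a 3 mm slit between ledges at z=0.031, so the right block is the 36 mm tight one. The left showed a shallow ledge, so mid should be the good one. Drawing out, and checking mid the same way before entering.

Emit:
{"api": "send_rows", "payload": {
  "motion": [
    [[0,0,-0.004],0,1],
    [[0,0,-0.008],0,1],
    [[0,0,-0.012],0,1],
    [[0,0,-0.015],0,1],
    [[0,0,-0.018],0,1],
    [[0,0,-0.018],0,1],
    [[0,0,-0.01],0,1],
    [[0,0,0],0,1]
  ]
}}

```text
clock: 24.45
tcp_pos: [0.4747, 0.0583, 0.1805]
tool_rot: [0.437, 3.109, 0.0]
force: [0.7, -0.5, -1.7]
opening: 0.228
gripper_force: 58.8
```

Emit:
{"api": "send_rows", "payload": {
  "motion": [
    [[-0.004,0.01,0],0,1],
    [[-0.008,0.02,0],0,1],
    [[-0.01,0.025,0],0,1],
    [[-0.007,0.017,0],0,1],
    [[-0.003,0.007,0],0,1],
    [[0,0,0],0,1],
    [[0,0,0],0,1],
    [[0,0,0],0,1]
  ]
}}

```text
clock: 25.45
tcp_pos: [0.5261, 0.125, 0.1795]
tool_rot: [-0.438, -3.111, 0.0]
force: [0.6, -0.6, -0.5]
opening: 0.227
gripper_force: 58.7
```

```bash
cat >> m.py <<'E'
m=(abs(L[:,0]-c[0])<.014)&(abs(L[:,1]-c[1])<.007)&(P[:,2]<.05)
for y in np.arange(-.006,.006,.0007):
    q=P[m&(abs(L[:,1]-c[1]-y)<.00035),2]
    if len(q): print(round((y+c[1])*1e3,1),len(q),np.percentile(q,[5,50,75]).round(3))
E
python3 m.py w8 0 .034
```

```text
tcp [0.5261 0.125  0.1795] block tool ctr [0.0335 0.0011] (48.06482696533203, 50.19606399536133) 89.8
 mid y 0.0007 w 0.0214
 mid y 0.0011 w 0.0221
 mid y 0.0011 w 0.022
 mid y 0.0007 w 0.0211
 mid y 0.0011 w 0.0217
 gap x 0.017 0.0512
 lowest inside [0.014 0.015 0.016 0.016 0.016 0.016 0.016 0.016 0.016 0.016]
-2.1 26 [0.015 0.017 0.017]
-1.4 25 [0.016 0.017 0.017]
-0.7 26 [0.016 0.017 0.017]
0.7 26 [0.016 0.017 0.017]
1.4 26 [0.016 0.017 0.017]
2.8 26 [0.016 0.017 0.017]
3.5 26 [0.016 0.017 0.017]
4.2 20 [0.019 0.02  0.021]
4.9 8 [0.02  0.021 0.022]
```

Mid shows a full-width (about 7 mm) floor at z=0.017 with no ledge, so it is the good gap. I'll align with the same correction that worked before: tool shift (0.032, 0.0025).

Emit:
{"api": "send_rows", "payload": {
  "motion": [
    [[0.01,0.0025,0],0,1],
    [[0.014,0,0],0,1],
    [[0.008,0,0],0,1],
    [[0,0,0.01],0,1],
    [[0,0,0.02],0,1],
    [[0,0,0.012],0,1],
    [[0,0,0.004],0,1],
    [[0,0,0],0,1]
  ]
}}

```text
clock: 26.5
tcp_pos: [0.4964, 0.1366, 0.1333]
tool_rot: [-0.437, -3.111, 0.0]
force: [0.3, 0.1, -0.9]
opening: 0.224
gripper_force: 58.7
```

Run:
```python
from h import *
s,R=plan([.5,.1,.1],74); tgt=np.array([.5261,.125,0])+R@np.array([.032,.0025,0]); print('err tool',(R.T@(tgt-s['tcp_pos'])).round(4))
snap('wrist','w9')
k=load('w9'); tcp=s['tcp_pos']; im=k['im'].astype(int)
for v in(214,220,226,232):
    u=np.arange(245,325); D=np.array([dep(k,a,v) for a in u]); y=((D-tcp)@R)[:,1]; z=D[:,2]
    top=abs(z-.067)<.0025; lo=y[top&(y<-.004)]; hi=y[top&(y>.004)]
    bl=(z>.0715)
    print(v,'funnel',lo.max().round(4),hi.min().round(4),'mid',((lo.max()+hi.min())/2).round(4),'blade',u[bl],y[bl].mean().round(4) if bl.any() else None)
```

```text
t 26.5 tcp [0.4964 0.1366 0.1333] x [-0.961  0.276  0.   ] y [ 0.276  0.961 -0.   ] z [-0. -0. -1.] F [ 0.31  0.07 -0.9 ] open 0.224
shift [-0.0135 -0.0342  0.0333]
turn about tool z (rad) -0.0 j6 0.425
err tool [ 0.0002 -0.0004  0.1333]
214 funnel -0.0138 0.0095 mid -0.0021 blade [276 277 278 279 280 281 282] -0.0014
220 funnel -0.0138 0.0103 mid -0.0017 blade [276 277 278 279 280 281 282] -0.0014
226 funnel -0.0125 0.009 mid -0.0017 blade [275 276 277 278 279 280 281 282] -0.0017
232 funnel -0.0139 0.0098 mid -0.0021 blade [275 276 277 278 279 280 281 282 283] -0.0014
```

Blade and gap middle agree to 0.4 mm. Correcting that and descending.

Emit:
{"api": "send_rows", "payload": {
  "motion": [
    [[0,-0.0004,0.002],0,1],
    [[0,0,0.003],0,1],
    [[0,0,0.003],0,1],
    [[0,0,0.003],0,1],
    [[0,0,0.002],0,1],
    [[0,0,0.001],0,1],
    [[0,0,0],0,1],
    [[0,0,0],0,1]
  ]
}}

```text
clock: 27.55
tcp_pos: [0.4964, 0.1363, 0.1196]
tool_rot: [0.437, 3.111, -0.0]
force: [-0.2, -0.0, -0.5]
opening: 0.225
gripper_force: 58.7
```

Emit:
{"api": "send_rows", "payload": {
  "motion": [
    [[0,0,0.001],0,1],
    [[0,0,0.001],0,1],
    [[0,0,0.001],0,1],
    [[0,0,0.001],0,1],
    [[0,0,0.001],0,1],
    [[0,0,0.001],0,1],
    [[0,0,0.001],0,1],
    [[0,0,0.001],0,1]
  ]
}}

```text
clock: 28.55
tcp_pos: [0.4963, 0.1363, 0.1114]
tool_rot: [0.437, 3.111, -0.0]
force: [0.4, -0.3, 0.1]
opening: 0.228
gripper_force: 58.7
```

Emit:
{"api": "send_rows", "payload": {
  "motion": [
    [[0,0,0.001],0,1],
    [[0,0,0.001],0,1],
    [[0,0,0.001],0,1],
    [[0,0,0.0005],0,1],
    [[0,0,0.0005],0,1],
    [[0,0,0.0005],0,1],
    [[0,0,0.0005],0,1],
    [[0,0,0],0,1]
  ]
}}

```text
clock: 29.55
tcp_pos: [0.4963, 0.1362, 0.1064]
tool_rot: [-0.437, -3.111, 0.0]
force: [0.5, 0.4, 0.3]
opening: 0.227
gripper_force: 58.7
```

Emit:
{"api": "send_rows", "payload": {
  "motion": [
    [[0,0,0.0005],0,1],
    [[0,0,0.0005],0,1],
    [[0,0,0.0005],0,1],
    [[0,0,0.0005],0,1],
    [[0,0,0],0,1],
    [[0,0,0],0,1],
    [[0,0,0],0,1],
    [[0,0,0],0,1]
  ]
}}

```text
clock: 30.55
tcp_pos: [0.4963, 0.1363, 0.1045]
tool_rot: [0.437, 3.111, -0.0]
force: [0.6, -0.5, -0.6]
opening: 0.225
gripper_force: 58.7
```

Past 24 mm with no force. On through 36 mm; the floor should come at TCP z≈0.0795.

Emit:
{"api": "send_rows", "payload": {
  "motion": [
    [[0,0,0.001],0,1],
    [[0,0,0.001],0,1],
    [[0,0,0.001],0,1],
    [[0,0,0.001],0,1],
    [[0,0,0.001],0,1],
    [[0,0,0.001],0,1],
    [[0,0,0.001],0,1],
    [[0,0,0.001],0,1]
  ]
}}

```text
clock: 31.55
tcp_pos: [0.4963, 0.1363, 0.0964]
tool_rot: [0.437, 3.111, -0.0]
force: [-0.3, 1.1, -0.5]
opening: 0.229
gripper_force: 58.7
```

Emit:
{"api": "send_rows", "payload": {
  "motion": [
    [[0,0,0.001],0,1],
    [[0,0,0.001],0,1],
    [[0,0,0.0005],0,1],
    [[0,0,0.0005],0,1],
    [[0,0,0.0005],0,1],
    [[0,0,0],0,1],
    [[0,0,0],0,1],
    [[0,0,0],0,1]
  ]
}}

```text
clock: 32.55
tcp_pos: [0.4963, 0.1363, 0.093]
tool_rot: [0.437, 3.111, -0.0]
force: [0.3, -0.8, -0.2]
opening: 0.231
gripper_force: 58.7
```

Emit:
{"api": "send_rows", "payload": {
  "motion": [
    [[0,0,0.0005],0,1],
    [[0,0,0.0005],0,1],
    [[0,0,0.0005],0,1],
    [[0,0,0],0,1],
    [[0,0,0],0,1],
    [[0,0,0],0,1],
    [[0,0,0],0,1],
    [[0,0,0],0,1]
  ]
}}

```text
clock: 33.55
tcp_pos: [0.4963, 0.1362, 0.0915]
tool_rot: [0.437, 3.111, -0.0]
force: [0.8, 0.3, -1.4]
opening: 0.222
gripper_force: 58.7
```

Past 36 mm freely. Down towards the floor.

Emit:
{"api": "send_rows", "payload": {
  "motion": [
    [[0,0,0.001],0,1],
    [[0,0,0.0015],0,1],
    [[0,0,0.0015],0,1],
    [[0,0,0.0015],0,1],
    [[0,0,0.0015],0,1],
    [[0,0,0.0015],0,1],
    [[0,0,0.001],0,1],
    [[0,0,0],0,1]
  ]
}}

```text
clock: 34.55
tcp_pos: [0.4962, 0.1363, 0.0819]
tool_rot: [-0.437, -3.111, 0.0]
force: [-0.2, 0.5, -1.1]
opening: 0.229
gripper_force: 58.7
```

Emit:
{"api": "send_rows", "payload": {
  "motion": [
    [[0,0,0.0005],0,1],
    [[0,0,0.0005],0,1],
    [[0,0,0.0005],0,1],
    [[0,0,0],0,1],
    [[0,0,0],0,1],
    [[0,0,0],0,1],
    [[0,0,0],0,1],
    [[0,0,0],0,1]
  ]
}}

```text
clock: 35.55
tcp_pos: [0.4963, 0.1363, 0.0805]
tool_rot: [0.437, 3.111, -0.0]
force: [-0.3, 0.1, -2.2]
opening: 0.225
gripper_force: 58.7
```

Emit:
{"api": "send_rows", "payload": {
  "motion": [
    [[0,0,0.0005],0,1],
    [[0,0,0.0005],0,1],
    [[0,0,0],0,1],
    [[0,0,0],0,1],
    [[0,0,0],0,1],
    [[0,0,0],0,1],
    [[0,0,0],0,1],
    [[0,0,0],0,1]
  ]
}}

```text
clock: 36.55
tcp_pos: [0.4963, 0.1362, 0.0795]
tool_rot: [0.437, 3.111, -0.0]
force: [-0.7, 0.2, 0.6]
opening: 0.226
gripper_force: 59.0
```

Emit:
{"api": "send_rows", "payload": {
  "motion": [
    [[0,0,0.0003],0,1],
    [[0,0,0],0,1],
    [[0,0,0],0,1],
    [[0,0,0],0,1],
    [[0,0,0],0,1],
    [[0,0,0],0,1],
    [[0,0,0],0,1],
    [[0,0,0],0,1]
  ]
}}

```text
clock: 37.55
tcp_pos: [0.4964, 0.1362, 0.0795]
tool_rot: [0.437, 3.111, -0.0]
force: [-2.0, -0.8, 5.5]
opening: 0.229
gripper_force: 59.5
```

It's on the floor (5.5 N, 50 mm deep). Releasing gradually, then rising.

Emit:
{"api": "send_rows", "payload": {
  "motion": [
    [[0,0,0],0,0.55],
    [[0,0,0],0,0.5],
    [[0,0,0],0,0.4],
    [[0,0,0],0,0.3],
    [[0,0,0],0,0.1],
    [[0,0,0],0,0],
    [[0,0,0],0,-0.2],
    [[0,0,0],0,-0.2]
  ]
}}

```text
clock: 38.55
tcp_pos: [0.4963, 0.1363, 0.0792]
tool_rot: [0.437, 3.111, -0.0]
force: [0.1, -0.3, 0.2]
opening: 0.602
gripper_force: 0.0
```

Emit:
{"api": "send_rows", "payload": {
  "motion": [
    [[0,0,0],0,-0.2],
    [[0,0,0],0,-0.2],
    [[0,0,-0.005],0,-0.2],
    [[0,0,-0.015],0,-0.2],
    [[0,0,-0.025],0,-0.2],
    [[0,0,-0.03],0,-0.2],
    [[0,0,-0.03],0,-0.2],
    [[0,0,-0.01],0,-0.2]
  ]
}}

```text
clock: 39.55
tcp_pos: [0.4979, 0.1365, 0.1971]
tool_rot: [0.436, 3.106, 0.002]
force: [1.3, 0.3, -0.3]
opening: 0.602
gripper_force: 0.0
```

Run:
```python
from h import *
snap('wrist','w10'); snap('scene','s2')
k=load('w10'); s=load('s2')
V,U=np.mgrid[150:300,240:330]; P=np.array([dep(k,u,v) for v,u in zip(V.ravel(),U.ravel())])
T=P[(P[:,2]>.105)&(P[:,2]<.13)]; print(len(T),np.percentile(T[:,2],[25,50,75]).round(4),cv2.minAreaRect(T[abs(T[:,2]-.119)<.004][:,:2].astype('float32')*1000))
plan([.5,.1,.1])
cv2.imwrite('pics/c10.png',np.hstack([k['im'][...,::-1][100:320,180:380],cv2.resize(s['im'][150:220,270:420,::-1],(471,220),interpolation=2)]))
```

```text
938 [0.1177 0.1184 0.1189] ((495.4473571777344, 134.15548706054688), (20.030303955078125, 27.413480758666992), 73.55198669433594)
t 39.65 tcp [0.4973 0.1364 0.1956] x [-0.961  0.276 -0.003] y [0.276 0.961 0.001] z [ 0.003  0.    -1.   ] F [ 0.58 -0.01 -0.04] open 0.601
shift [-0.0123 -0.0344  0.0956]
```

View pics/c10.png

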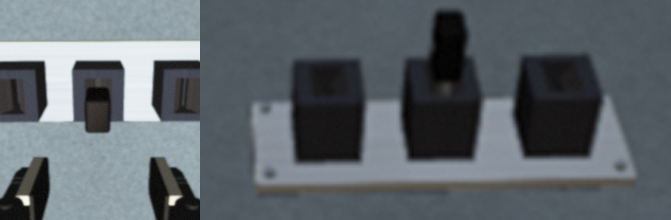

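The picture shows the feeler upright in the mid block, with its handle top at z≈0.119 (expected 0.119), and the gripper open and clear. Handing in.

```bash
python3 -c "
from rig import bot
print(bot.finish_job())"
```

```text
the job is handed in; nothing more can be done
None
```

The feeler stands released and fully home, upright on the floor of the middle block's gap (about 50 mm deep). The right block jammed at about 36 mm with roughly 6 N measured at the wrist. I ruled out the left block by camera only, and handed the job in at about 40 s.

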